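Tip betel nuts from the lever dispenser into the dish

TASK

Push the round steel dish across the cupboard top until it stands under the spout of the betel-nut dispenser where it will catch the nuts. Then press down the square paddle of the dispenser's rocking lever with the fingertips so that its other end lifts the gate, keep it down until all three nuts have rolled into the dish, and let the lever come up again so the gate is shut. Only push and press: do not lift the dish or pick up any nut, and leave the other things where they are.

Things in the scene. Friction and masses are not known exactly. Their poses are not given: they have to be found in the camera images.
- dispenser: Fixed wood and steel betel-nut dispenser. Origin on the cupboard top (z 0) straight below the gate; +x points up the chute (nuts roll towards -x), +y towards the paddle, +z up. Wooden foot 12 mm thick: x -13..130, y -45..100 mm. Chute: x -44..110 mm, 38 mm wide, sloping 0.17 rad, top edge 75 mm high at the lip, 105 mm at the back. Lever lies along y at height 105 mm over x 0.
- lip (a point): Middle of the spout's lip (low open end of the chute floor), 47.5 mm above the cupboard top at dispenser x -44, y 0; the steel under it is 4 mm thick, so the dish passes below. Axes as dispenser. The dish pushed against the foot and centred has its middle about 20 mm in front of the lip (towards dispenser -x), at dispenser x -65, y 0.
- paddle (a point): Middle of the upper face of the square aluminium paddle, 44 x 44 x 6 mm. At rest 108 mm high, at dispenser x 0, y 160, 85 mm from the lever's pivot (y 75, height 105, between two wooden cheeks 116 mm high); nothing below it. Moves with the lever: at full press about 44 mm lower and 12 mm nearer the pivot. Axes as dispenser, tilting with the lever.
- gate_lever (a joint): Angle of the rocking lever, rad: 0 at rest (gate shut), 0.55 at its stop with the paddle fully down. The gate clears the nuts from about 0.35 and stands well clear at 0.45. A spring shuts it again when the paddle is let go; pressing takes about 2 N at first and 3 to 4 N at the stop.
- dish: Loose round open steel dish, 110 mm diameter at the rim, 102 mm at the foot, 32 mm high, wall and floor 3 mm thick, 0.1 to 0.2 kg, slides with ordinary friction. Origin at the centre of its underside, z up; round, so its yaw means nothing. Starts in front of the dispenser, to one side of the spout or the other.
- nut0_center (a point): Centre of betel nut 0, a loose brown ball of 26 mm diameter, about 12 g, next to the gate at the start, in a row in the chute.
- nut1_center (a point): Centre of betel nut 1, a loose brown ball of 26 mm diameter, about 12 g, the middle one at the start, in a row in the chute.
- nut2_center (a point): Centre of betel nut 2, a loose brown ball of 26 mm diameter, about 12 g, the farthest from the gate at the start, in a row in the chute.
- betel_box: Bystander: closed steel betel box, 65 x 89 mm, 40 mm high, loose, on the other side of the spout from the dish. Origin at the centre of its underside, long side along its y.
- tumbler: Bystander: steel tumbler, 66 mm diameter, 85 mm high, loose, beside the chute on the side away from the paddle. Origin at the centre of its underside.
- flashlight: Bystander: red plastic flashlight lying down, 150 mm long along its x, 44 mm thick, loose, behind the paddle. Origin under its middle, on the cupboard top.
- comb: Bystander: wooden comb lying flat, 150 x 36 x 7 mm, long along its x. Origin at the middle of its underside.
- vase: Bystander: small green glass vase, 64 mm diameter, 120 mm high, standing. Origin at the centre of its underside.
Mind the look-alikes: they are no part of the job. What is shaped like the dish but black or purple is not meant.

How it is judged (in metres and radians):
On the way, in this order (a step that is already met when the one before it is completed fails the run):
1. the dish stands under the spout, the lip over its mouth, with the gate still shut (horizontal distance between dish and lip below 0.045 m and value of joint gate_lever below 0.1 rad), for 0.2 s.
2. a finger presses the paddle down and the gate is lifted (value of joint gate_lever above 0.38 rad and horizontal distance between the grasp point and paddle below 0.05 m and contact force between the fingers and anything else above 0.5 N), for 0.3 s.
At the end, for the whole second after the job is handed in: All three nuts lie in the dish (centres within 46 mm of its middle and under 30 mm high), the dish stands flat on the cupboard top with its middle within 45 mm of the lip in plan, and the lever is back up with the gate shut (under 0.06 rad) (horizontal distance between dish and lip below 0.045 m and angle between dish's own z axis and vertical below 0.08 rad and height (world z) of dish below 0.006 m and value of joint gate_lever below 0.06 rad and horizontal distance between each of nut0_center, nut1_center, nut2_center and dish below 0.046 m and height (world z) of each of nut0_center, nut1_center, nut2_center below 0.03 m); the robot touches nothing.
It fails at once if the dish is lifted or tipped (height (world z) of dish above 0.012 m or angle between dish's own z axis and vertical above 0.3 rad).
It fails at once if a nut is lifted (height (world z) of any of nut0_center, nut1_center, nut2_center above 0.11 m).
It fails at once if a bystander is moved more than 25 mm or tipped over (distance of any of betel_box, tumbler, flashlight, comb, vase from where it was at the start of the episode above 0.025 m or angle between any of betel_box, tumbler, flashlight, comb, vase's own z axis and vertical above 0.4 rad).
It also fails if it takes over 59 s, if anything falls off the work surface, if the arm or the gripper's body presses on something with over 40 N, if the wrist force passes 120 N, or if a joint passes its speed limit or range.

ROBOT

A 7-joint arm with a two-finger parallel gripper is mounted at the origin on the work surface. World frame = base frame: x ahead of the robot, y to its left, z up, the work surface at z = 0. Lengths are in mm, angles in rad, forces in N, time in s.
With the tool pointing down it reaches from about 400 to 875 mm from the base axis. Payload 4.4 kg.
Tool frame: the origin (TCP) lies at the very end of the fingers, on their centre line; the grasp point (between the pads) lies 19 mm behind it; z points along the fingers, x is the direction in which the jaws open and shut, and the axes are right-handed (so a half turn about z gives the same grasp; the last joint's range is limited). The gripper opens to 85 mm and grips with 20 to 120 N. Pads are 22 mm wide; open, the fingers measure 114 mm over their backs; the gripper's body (76 mm by 85 mm) begins 54 mm behind the grasp point. The pads swing forward as they close: fully open they stand 13 mm farther back than shut.
Start: joints at [1.217, 0.628, 0.038, 1.517, -0.027, 0.996, -0.02], TCP at [184.526, -623.272, 231.313] pointing down, gripper open.
Joint ranges: [-3.06, 3.06], [-0.37, 2.12], [-1.25, 1.32], [0.18, 2.47], [-1.1, 4.24], [0.23, 1.98], [-2.94, 2.94]. Speed limits (rad/s): [2.57, 2.57, 3.14, 3.14, 3.14, 3.14, 3.14].

INTERFACE

Orientations are given as [roll, pitch, yaw] about the fixed x, y, z axes, in that order (R = Rz(yaw) Ry(pitch) Rx(roll)).
In Python, from cell import ctrl, get_image, job, models gives the robot as it stands.
- The arm moves only by the tool move_arm, never from a script. Its argument "moves" is a list that holds one entry, the list of rows, each a list of 6 numbers: the shift along the tool's x, y, z in m, then the turn, a rotation vector about the tool's x, y, z in rad. A call has 1 to 20 rows; each row is the pose to reach, as a shift and turn from the pose commanded when the call began, along the tool's axes at that moment; what a row does not reach only later rows make up. A row lasts 1/8 s, in which the tool goes at most 62.5 mm and 10.7 degrees, less where a joint would pass 70% of its speed; a pose out of reach is approached as far as the arm can. A call with a gripper value outside its range is refused whole. "jaw" is the opening, from 0 (shut) to 1 (fully open), set as the call begins (left out, the last holds). The fingers move at their own pace and stop on an object; the grip force is fixed at half the most. Time passes only in rows, so rows that repeat a pose let the fingers close. It gives the time, the measured TCP pose, the force and the opening at its end, in the units of the state.
- ctrl.read_state(): the state, without advancing time (a new reading comes with each control period).
- get_image(name): name is "scene" or "top" or "wrist"; returns a dict with "color" (420x560x3 uint8, blue, green, red), "fov_y" (degrees; the focal length in pixels is half the picture's height over the tangent of half this angle, whatever the lens; pixels are square), "cx", "cy" (the principal point, pixels), "origin" and "orientation" of the camera in the world; the wrist camera has in their place "hand_eye" (4x4, takes a point from camera to tool coordinates, whose origin is the TCP and whose axes are the tool frame's). Camera axes: x right, y up, looking along -z (the intrinsics and any distortion apply to the point x, -y, -z); pixel columns grow to the right and rows downward; lengths in mm; the calibration is good to about 2 mm. A picture is of the moment at which its call begins: read the wrist's pose just before it. There is no depth.
- job.finish_job(): hands the job in, once; it reports no verdict.
Trained networks look in the newest picture that a camera, given by its name, has taken for a name from the list of things; names that differ only in an ending like _2 or _b are one class to them, and where a whole thing is asked for, a point or a joint stands for the part that bears it (a point fixed in the world has none). Each returns a list of dicts, best first, with "score" (0 to 1); they miss things now and then, are a little off and sometimes report something else, mostly with a low value. They report only what shows in the picture. A call takes as long as a camera call. They do not tell look-alikes from the thing itself.
- models.cut_out(camera, thing): "pixels" (420x560 bool, what is visible of it) and "uv" ([column, row] in pixels, amid what is visible of it).
- models.place_of(camera, thing): "uv" ([column, row] in pixels: a listed point, or the origin of a listed thing).
The state is a dict: "clock": time; "qpos": joint angles; "qd": joint speeds; "tau": joint torques, N m; "eef_pos": TCP position; "tool_rot": TCP orientation; "force": force on the tool from outside, world axes, zero at the start; "torque": the same for the moment, N m; "width": finger opening in mm.
Only numpy, scipy, OpenCV 4.12 (cv2) and the standard library are available. Lean on these libraries where they do the work, as an engineer would, in place of code of your own. Each camera call takes 0.05 s, during which the arm holds its last target.

## Working session

There is one attempt and no reset: what is moved stays moved. The work goes in short steps, Python scripts to look and compute and a tool call to move; the robot and the scene stay as the last step left them, time stands still between calls to the robot, and variables do not carry over. Pictures are saved under pics/ and viewed, and the job is handed in when it is done.

Besides the shell and the picture viewer there is one more tool, called after ">>>" by a JSON object that holds its "name" and its "arguments". move_arm: Moves the arm, as the interface text tells. Its arguments: {"type":"object","properties":{"moves":{"type":"array","items":{"type":"array","items":{"type":"array","items":{"type":"number"}}}},"jaw":{"type":"number"}},"required":["moves"]}

```bash
ls; mkdir -p pics
python3 - <<'E'
from cell import ctrl, get_image, job, models
import cv2
s=ctrl.read_state();print(s)
for n in ["scene","top","wrist"]:
    im=get_image(n);cv2.imwrite(f"pics/{n}0.png",im["color"])
    print(n,{k:v for k,v in im.items() if k!="color"})
    for t in ["dispenser","lip","paddle","dish","nut0_center","betel_box","tumbler","flashlight","comb","vase"]:
        r=models.place_of(n,t); print(t,[(round(a["score"],2),[round(float(x)) for x in a["uv"]]) for a in r[:4]])
E
```

```text
pics
{'clock': 0.0, 'qpos': array([ 1.21718299,  0.62941029,  0.03842242,  1.51836152, -0.02701994,
        0.99630368, -0.01998423]), 'qd': array([-0.00019838, -0.00073197, -0.0005648 ,  0.00108763,  0.00062553,
       -0.00122511,  0.00082625]), 'tau': array([-2.45487254e-04, -5.63393962e+01,  1.22625601e+00, -1.93439966e+01,
        1.09964266e-02,  1.05837313e-02,  2.24612307e-05]), 'eef_pos': array([ 184.37149865, -622.64558181,  230.34922863]), 'tool_rot': array([ 3.14159163e+00,  1.96561708e-03, -1.28296212e+00]), 'force': array([ 0.09263399, -0.11519781,  0.13303535]), 'torque': array([ 0.06806945, -0.013418  , -0.02268824]), 'width': 85.60030573247987}
scene {'fov_y': 49.969439751932114, 'cx': 278.49529267328023, 'cy': 208.88042726013535, 'origin': array([1146.965855  ,  280.23353251, 1005.49766942]), 'orientation': array([ 0.62664865, -0.01436437,  2.04083519])}
dispenser [(0.65, [271, 259])]
lip [(0.84, [280, 236])]
paddle [(0.96, [331, 271])]
dish [(0.96, [374, 325]), (0.83, [368, 200]), (0.7, [408, 225]), (0.65, [343, 251])]
nut0_center [(0.6, [266, 252])]
betel_box [(0.
[... 644 characters left out ...]
]
tumbler [(0.82, [312, 168]), (0.2, [154, 212])]
flashlight [(0.95, [217, 162])]
comb [(0.66, [276, 170]), (0.64, [420, 187])]
vase [(0.72, [154, 211])]
wrist {'fov_y': 69.07741091711725, 'cx': 283.8851070854743, 'cy': 206.72802480543984, 'hand_eye': array([[ 9.99999675e-01, -6.18990285e-04, -5.15931072e-04,
         1.22143842e+00],
       [-7.35591505e-04, -9.62622838e-01, -2.70844478e-01,
        -6.97768097e+01],
       [-3.28996933e-04,  2.70844769e-01, -9.62622981e-01,
        -1.43358519e+02],
       [ 0.00000000e+00,  0.00000000e+00,  0.00000000e+00,
         1.00000000e+00]])}
dispenser []
lip []
paddle []
dish []
nut0_center []
betel_box []
tumbler []
flashlight []
comb []
vase []
```

View pics/scene0.png

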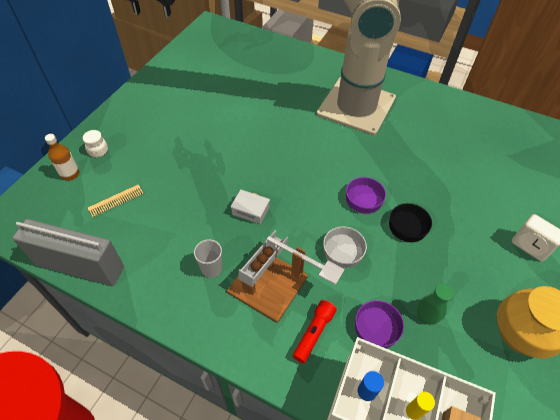

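View pics/top0.png

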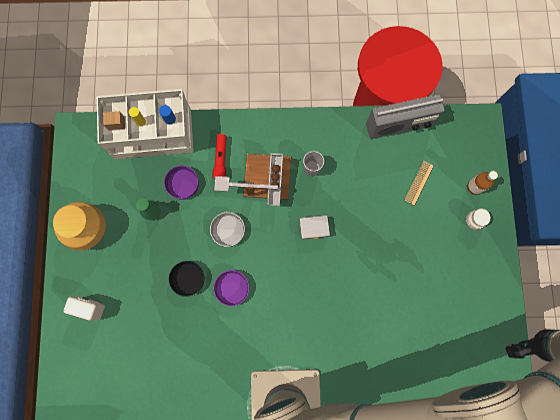

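The steel dish is at scene (345,247) and top (228,230). Things that could be taken for it: purple at scene (366,195) / top (232,288), black at (410,223) / (186,278), and purple at (380,325) / (182,182). I choose the grey steel one and will check it in a close crop.

```bash
cat > h.py <<'E'
import numpy as np, cv2
from scipy.spatial.transform import Rotation as R
from cell import ctrl, get_image, job, models
def cam(im):
    f=im["color"].shape[0]/2/np.tan(np.radians(im["fov_y"]/2))
    if "hand_eye" in im:
        s=im["state"];T=np.eye(4);T[:3,:3]=R.from_euler("xyz",s["tool_rot"]).as_matrix();T[:3,3]=s["eef_pos"]
        M=T@im["hand_eye"];return f,im["cx"],im["cy"],M[:3,3],M[:3,:3]
    return f,im["cx"],im["cy"],im["origin"],R.from_euler("xyz",im["orientation"]).as_matrix()
def back(im,uv,z):
    f,cx,cy,o,M=cam(im);d=M@np.array([(uv[0]-cx)/f,-(uv[1]-cy)/f,-1.]);return o+d*(z-o[2])/d[2]
def proj(im,p):
    f,cx,cy,o,M=cam(im);q=M.T@(np.asarray(p,float)-o);return np.array([cx+f*q[0]/-q[2],cy-f*q[1]/-q[2]])
def grab(n):
    s=ctrl.read_state();im=get_image(n)
    if n=="wrist":im["state"]=s
    return im
E
python3 - <<'E'
from h import *
ims={n:grab(n) for n in["scene","top"]}
zs=dict(dispenser=0,lip=47.5,paddle=108,dish=0,nut0_center=65,nut2_center=72,betel_box=0,tumbler=0,flashlight=0,comb=0,vase=0)
for t,z in zs.items():
    for n in ims:
        print(t,n,[(round(a["score"],2),back(ims[n],a["uv"],z)[:2].round(0).tolist()) for a in models.place_of(n,t)[:4]])
# colour/cutout
c=ims["scene"]["color"][160:380,180:470];cv2.imwrite("pics/c1.png",cv2.resize(c,None,fx=2.7,fy=2.7,interpolation=cv2.INTER_CUBIC))
c=ims["top"]["color"][130:310,140:360];cv2.imwrite("pics/c2.png",cv2.resize(c,None,fx=3.3,fy=3.3,interpolation=cv2.INTER_CUBIC))
E
```

```text
dispenser scene [(0.74, [644.0, 18.0]), (0.36, [534.0, -99.0])]
dispenser top [(0.86, [643.0, 26.0]), (0.62, [538.0, 163.0])]
lip scene [(0.71, [563.0, -81.0]), (0.65, [606.0, 21.0])]
lip top [(0.74, [611.0, 22.0])]
paddle scene [(0.9, [666.0, 173.0])]
paddle top [(0.96, [662.0, 189.0])]
dish scene [(0.96, [391.0, 299.0]), (0.75, [348.0, 168.0]), (0.58, [683.0, 315.0])]
dish top [(0.81, [685.0, 324.0]), (0.68, [530.0, 164.0]), (0.57, [357.0, 160.0]), (0.57, [382.0, 303.0])]
nut0_center scene [(0.51, [659.0, 15.0])]
nut0_center top [(0.41, [661.0, 16.0])]
nut2_center scene [(0.59, [701.0, 15.0])]
nut2_center top [(0.51, [721.0, 11.0])]
betel_box scene [(0.65, [534.0, -101.0]), (0.46, [605.0, 162.0])]
betel_box top [(0.91, [538.0, -103.0])]
tumbler scene [(0.59, [729.0, -107.0])]
tumbler top [(0.74, [731.0, -106.0])]
flashlight scene [(0.77, [770.0, 189.0])]
flashlight top [(0.93, [777.0, 202.0])]
comb scene [(0.69, [677.0, -449.0])]
comb top [(0.92, [676.0, -453.0])]
vase scene [(0.93, [597.0, 415.0])]
vase top [(0.96, [605.0, 415.0])]
```

View pics/c1.png

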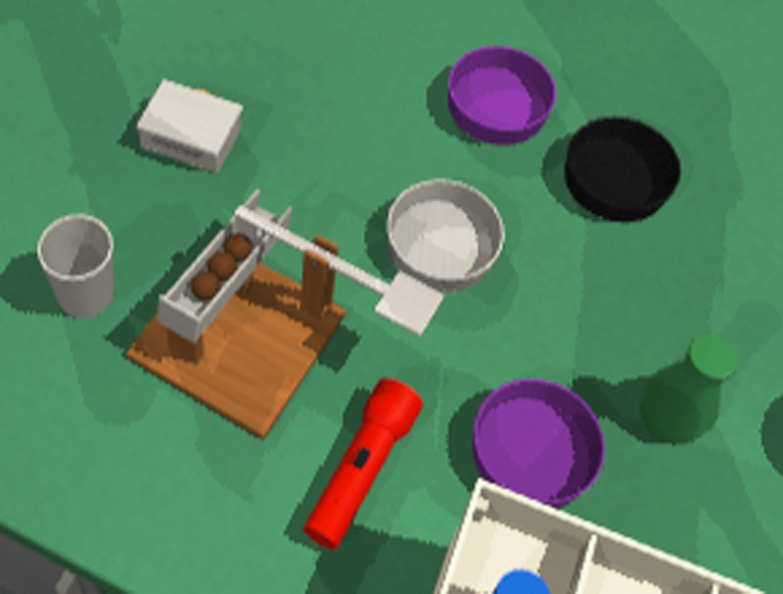

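View pics/c2.png

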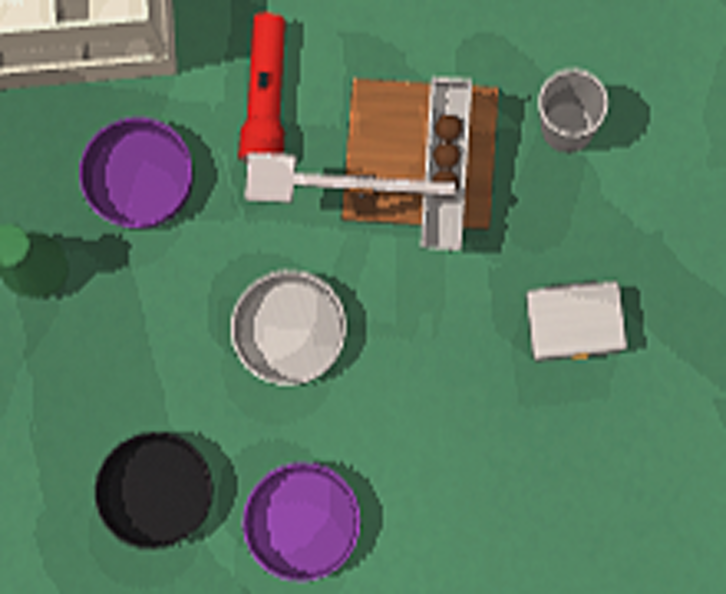

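The crop confirms the grey steel dish at top (228,230), with the purple and black ones clear of it. Next I fit the dispenser's pose from the clicked foot corners and the paddle, and the dish from its rim.

Run:
```python
from h import *
from scipy.optimize import least_squares
ims={n:grab(n) for n in["scene","top"]}
def oc(p,s,ox,oy): return (np.array(p)+.5)/s-.5+np.array([ox,oy])
T=lambda p:oc(p,3.3,140,130); S=lambda p:oc(p,2.7,180,160)
obs=[("top",T((354,79)),(130,100,12)),("top",T((499,89)),(130,-45,12)),("top",T((490,228)),(-13,-45,12)),("top",T((343,220)),(-13,100,12)),
("top",T((270,178)),(0,160,108)),("scene",S((409,302)),(0,160,108)),("scene",S((346,310)),(-13,100,12)),("scene",S((264,433)),(130,100,12)),("scene",S((127,350)),(130,-45,12))]
def w(p,q): c,s=np.cos(p[2]),np.sin(p[2]);return np.array([p[0]+c*q[0]-s*q[1],p[1]+s*q[0]+c*q[1],q[2]])
def fit(o):
    r=least_squares(lambda p:np.concatenate([proj(ims[n],w(p,q))-uv for n,uv,q in o]),[640,20,-.1]);return r.x,r.fun.reshape(-1,2).round(1).tolist()
for o in (obs,obs[:5],obs[5:]):
    p,f=fit(o);print(p.round(3),f);print("lip",w(p,(-44,0,0)).round(0),"paddle",w(p,(0,160,0)).round(0),"dishgoal",w(p,(-65,0,0)).round(0))
# dish rim ellipse from grey blob cutouts
for n in ims:
    for a in models.cut_out(n,"dish"):
        m=a["pixels"].astype(np.uint8);c=max(cv2.findContours(m,0,1)[0],key=cv2.contourArea)
        print(n,round(a["score"],2),a["uv"],np.array(cv2.minAreaRect(c)[0]).round(1),m.sum(),ims[n]["color"][m>0].mean(0).round())
        r=np.array([back(ims[n],u[0],32)[:2] for u in c.astype(float)]);
        cc=least_squares(lambda p:np.hypot(*(r-p).T)-55,r.mean(0),loss="soft_l1").x;print(cc.round(1))
```

```text
[ 6.46876e+02  2.00820e+01 -9.20000e-02] [[-0.6, 0.5], [-0.3, 0.4], [-0.4, 0.9], [-0.9, 0.3], [-0.3, 0.5], [-0.4, -0.2], [-0.2, -0.4], [-0.8, 0.8], [-1.1, 0.6]]
lip [603.  24.   0.] paddle [662. 179.   0.] dishgoal [582.  26.   0.]
[ 6.48711e+02  1.83780e+01 -8.90000e-02] [[-0.2, 0.0], [0.1, -0.2], [0.1, 0.3], [-0.3, -0.2], [0.3, 0.1]]
lip [605.  22.   0.] paddle [663. 178.   0.] dishgoal [584.  24.   0.]
[ 6.45222e+02  2.15300e+01 -9.80000e-02] [[0.3, -0.2], [0.5, -0.4], [-0.4, 0.5], [-0.4, 0.0]]
lip [601.  26.   0.] paddle [661. 181.   0.] dishgoal [581.  28.   0.]
scene 0.94 [365.5, 191.8] [365. 195.] 1132 [131.  47. 110.]
[356.1 158.7]
scene 0.89 [343.5, 246.3] [343.8 245.4] 1369 [154. 164. 167.]
[537.  171.8]
scene 0.81 [406.8, 223.4] [409.8 222.2] 1293 [22. 22. 20.]
[386.7 297.3]
scene 0.69 [378.5, 322.2] [379.5 321.9] 1860 [130.  50. 109.]
[689.5 318.1]
top 0.93 [182.3, 186.6] [180.5 182.5] 924 [121.  55. 106.]
[688.9 317.2]
top 0.8 [230.0, 288.2] [231. 288.] 982 [139.  62. 122.]
[353.5 157.7]
top 0.77 [183.0, 279.1] [186.  277.5] 994 [36. 35. 36.]
[386.4 297. ]
top 0.62 [229.6, 229.2] [226.5 229.2] 1010 [155. 163. 169.]
[536.9 169.9]
```

```bash
cat >> h.py <<'E'
def rel(wps, base=None):
    """wps: list of (x,y,z,yaw world, tool down) -> rows in tool frame (m, rad)"""
    s=ctrl.read_state(); b=base if base is not None else (*s["eef_pos"],s["tool_rot"][2])
    yaw=b[3];X=np.array([np.cos(yaw),np.sin(yaw),0]);Y=np.array([np.sin(yaw),-np.cos(yaw),0])
    out=[]
    for w in wps:
        d=(np.array(w[:3])-np.array(b[:3]))/1000
        out.append([round(float(v),4) for v in (d@X,d@Y,-d[2],0,0,-(w[3]-yaw))])
    return out
E
python3 - <<'E'
from h import *
b=(184.5,-623.3,231.3,-1.283)
w=[]
A=np.array([184.5,-623.3,231.3,-1.283]);B=np.array([480,-300,230,-0.45]);C=np.array([517,236,200,0.304])
w=[A+(B-A)*k/8 for k in range(1,9)]+[B+(C-B)*k/10 for k in range(1,11)]+[C,C]
for r in rel(w,b):print([round(x,3) for x in r])
E
```

```text
[-0.028, -0.047, 0.0, 0.0, 0.0, -0.104]
[-0.057, -0.094, 0.0, 0.0, 0.0, -0.208]
[-0.085, -0.141, 0.001, 0.0, 0.0, -0.312]
[-0.113, -0.188, 0.001, 0.0, 0.0, -0.416]
[-0.141, -0.234, 0.001, 0.0, 0.0, -0.521]
[-0.17, -0.281, 0.001, 0.0, 0.0, -0.625]
[-0.198, -0.328, 0.001, 0.0, 0.0, -0.729]
[-0.226, -0.375, 0.001, 0.0, 0.0, -0.833]
[-0.277, -0.394, 0.004, 0.0, 0.0, -0.908]
[-0.327, -0.413, 0.007, 0.0, 0.0, -0.984]
[-0.377, -0.431, 0.01, 0.0, 0.0, -1.059]
[-0.427, -0.45, 0.013, 0.0, 0.0, -1.135]
[-0.478, -0.469, 0.016, 0.0, 0.0, -1.21]
[-0.528, -0.488, 0.019, 0.0, 0.0, -1.285]
[-0.579, -0.506, 0.022, 0.0, 0.0, -1.361]
[-0.629, -0.525, 0.025, 0.0, 0.0, -1.436]
[-0.679, -0.544, 0.028, 0.0, 0.0, -1.512]
[-0.73, -0.563, 0.031, 0.0, 0.0, -1.587]
[-0.73, -0.563, 0.031, 0.0, 0.0, -1.587]
[-0.73, -0.563, 0.031, 0.0, 0.0, -1.587]
```

>>> {"name": "move_arm", "arguments": {"moves": [[[-0.028, -0.047, 0, 0, 0, -0.104], [-0.057, -0.094, 0, 0, 0, -0.208], [-0.085, -0.141, 0.001, 0, 0, -0.312], [-0.113, -0.188, 0.001, 0, 0, -0.416], [-0.141, -0.234, 0.001, 0, 0, -0.521], [-0.17, -0.281, 0.001, 0, 0, -0.625], [-0.198, -0.328, 0.001, 0, 0, -0.729], [-0.226, -0.375, 0.001, 0, 0, -0.833], [-0.277, -0.394, 0.004, 0, 0, -0.908], [-0.327, -0.413, 0.007, 0, 0, -0.984], [-0.377, -0.431, 0.01, 0, 0, -1.059], [-0.427, -0.45, 0.013, 0, 0, -1.135], [-0.478, -0.469, 0.016, 0, 0, -1.21], [-0.528, -0.488, 0.019, 0, 0, -1.285], [-0.579, -0.506, 0.022, 0, 0, -1.361], [-0.629, -0.525, 0.025, 0, 0, -1.436], [-0.679, -0.544, 0.028, 0, 0, -1.512], [-0.73, -0.563, 0.031, 0, 0, -1.587], [-0.73, -0.563, 0.031, 0, 0, -1.587], [-0.73, -0.563, 0.031, 0, 0, -1.587]]], "jaw": 1}}

```text
clock: 5.55
eef_pos: [517.1, 235.8, 200.1]
tool_rot: [3.141, 0.001, 0.304]
force: [0.1, -0.4, -0.0]
width: 85.3
```

Run:
```python
from h import *
w=grab("wrist")
img=w["color"].copy()
for p,c in [((537,171,0),(0,255,0)),((582,26,0),(0,0,255)),((603,24,47.5),(255,0,0)),((663,179,108),(255,255,0))]:
    u=proj(w,p);print(u.round());cv2.circle(img,tuple(int(x) for x in u.round()),4,c,-1)
cv2.imwrite("pics/w1.png",img)
for a in models.cut_out("wrist","dish"):
    m=a["pixels"].astype(np.uint8);print(round(a["score"],2),a["uv"],w["color"][m>0].mean(0).round())
    c=max(cv2.findContours(m,0,1)[0],key=cv2.contourArea);r=np.array([back(w,u[0],32)[:2] for u in c.astype(float)])
    print(least_squares(lambda p:np.hypot(*(r-p).T)-55,r.mean(0),loss="soft_l1").x.round(1)) if 0 else print(r.min(0).round(),r.max(0).round())
for t in("lip","paddle"):
    print(t,[(round(a["score"],2),back(w,a["uv"],dict(lip=47.5,paddle=108)[t]).round()) for a in models.place_of("wrist",t)])
print(ctrl.read_state()["qpos"].round(2))
```

```text
[283. 237.]
[282. 343.]
[298. 377.]
[420. 313.]
0.86 [468.0, 160.9] [140.  59. 118.]
[628. 263.] [747. 372.]
0.84 [118.5, 210.0] [143.  61. 121.]
[299. 102.] [413. 218.]
0.63 [168.1, 88.9] [29. 28. 28.]
[331. 242.] [441. 350.]
0.56 [283.0, 248.7] [179. 187. 190.]
[483. 116.] [592. 227.]
lip []
paddle []
[-0.2   0.58 -0.42  1.78  0.3   0.85 -0.46]
```

View pics/w1.png

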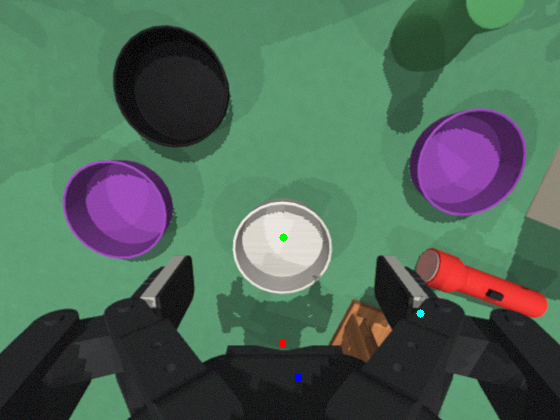

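The picture shows the steel dish centred between the open fingers at (283,247), with the projected (537,171) falling inside it. Both purple dishes and the black one are clear of the way down. Next I descend behind the dish.

>>> {"name": "move_arm", "arguments": {"moves": [[[0, 0, 0.04, 0, 0, 0], [0, 0, 0.08, 0, 0, 0], [0, 0, 0.12, 0, 0, 0], [0, 0, 0.15, 0, 0, 0], [0, 0, 0.175, 0, 0, 0], [0, 0, 0.185, 0, 0, 0], [0, 0, 0.192, 0, 0, 0], [0, 0, 0.192, 0, 0, 0]]]}}

```text
clock: 6.75
eef_pos: [517.5, 236.4, 8.6]
tool_rot: [3.142, -0.001, 0.304]
force: [-0.3, 0.6, 0.0]
width: 85.2
```

>>> {"name": "move_arm", "arguments": {"moves": [[[0, 0.01, 0, 0, 0, 0], [0, 0.02, 0, 0, 0, 0], [0, 0.028, 0, 0, 0, 0], [0, 0.036, 0, 0, 0, 0], [0, 0.044, 0, 0, 0, 0], [0, 0.052, 0, 0, 0, 0], [0, 0.06, 0, 0, 0, 0], [0, 0.07, 0, 0, 0, 0], [0, 0.08, 0, 0, 0, 0], [-0.001, 0.09, 0, 0, 0, 0], [-0.001, 0.1, 0, 0, 0, 0], [-0.001, 0.11, 0, 0, 0, 0], [-0.001, 0.12, 0, 0, 0, 0], [-0.001, 0.128, 0, 0, 0, 0], [-0.001, 0.136, 0, 0, 0, 0], [-0.002, 0.142, 0, 0, 0, 0], [-0.002, 0.148, 0, 0, 0, 0], [-0.002, 0.152, 0, 0, 0, 0], [-0.002, 0.152, 0, 0, 0, 0]]]}}

```text
clock: 9.12
eef_pos: [560.9, 90.1, 8.3]
tool_rot: [3.141, 0.0, 0.303]
force: [-0.3, -0.2, 0.9]
width: 85.4
```

```bash
cat > look.py <<'E'
import sys
from h import *
from scipy.optimize import least_squares
for n in ("scene","top"):
    im=grab(n);c=im["color"]
    x0,x1,y0,y1=(180,470,160,380) if n=="scene" else (140,360,130,310)
    cv2.imwrite(f"pics/{n}_{sys.argv[1]}.png",cv2.resize(c[y0:y1,x0:x1],None,fx=2.7,fy=2.7,interpolation=cv2.INTER_CUBIC))
    for a in models.cut_out(n,"dish"):
        m=a["pixels"].astype(np.uint8);col=c[m>0].mean(0)
        if col.min()>110:
            k=max(cv2.findContours(m,0,1)[0],key=cv2.contourArea);r=np.array([back(im,u[0],32)[:2] for u in k.astype(float)])
            print(n,round(a["score"],2),m.sum(),least_squares(lambda p:np.hypot(*(r-p).T)-55,r.mean(0),loss="soft_l1").x.round(1),r.min(0).round(),r.max(0).round())
E
python3 look.py a
```

```text
scene 0.69 722 [546.7  46. ] [519.  -6.] [602.  84.]
```

View pics/scene_a.png

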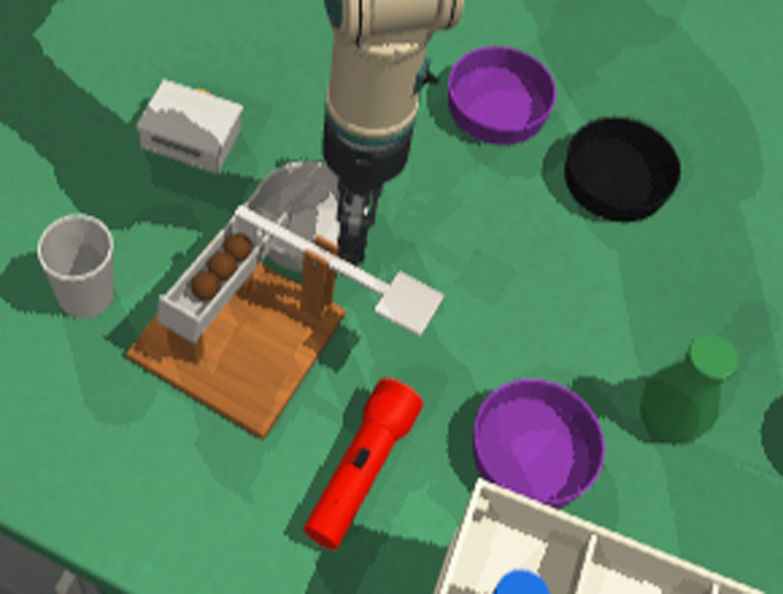

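View pics/top_a.png

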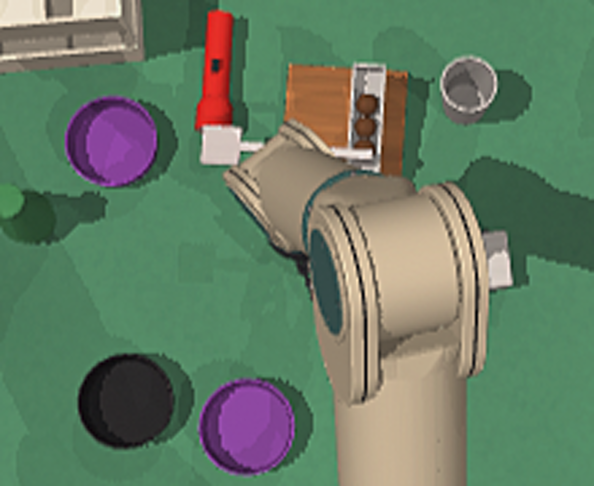

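The dish is against both fingers near (574,48) and part-way under the spout, with the lip just over its edge. I push the last 22 mm or so.

>>> {"name": "move_arm", "arguments": {"moves": [[[0, 0.007, 0, 0, 0, 0], [0, 0.013, 0, 0, 0, 0], [0, 0.018, 0, 0, 0, 0], [0, 0.022, 0, 0, 0, 0], [0, 0.022, 0, 0, 0, 0], [0, 0.022, 0, 0, 0, 0]]]}}

```text
clock: 10.07
eef_pos: [567.4, 69.7, 8.3]
tool_rot: [3.141, 0.0, 0.304]
force: [-0.5, 0.2, 0.3]
width: 85.5
```

```bash
python3 look.py b
```

```text
scene 0.66 755 [554.9  23.4] [525. -27.] [610.  64.]
```

View pics/scene_b.png

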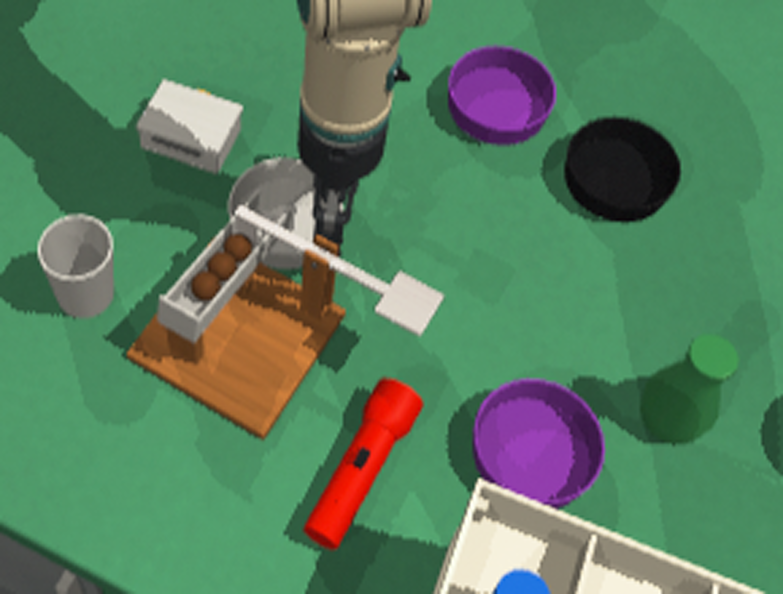

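The dish centre now reads about (580,28), 23 mm from the lip. I back off and rise clear.

>>> {"name": "move_arm", "arguments": {"moves": [[[0, -0.01, 0, 0, 0, 0], [0, -0.03, 0, 0, 0, 0], [0, -0.05, 0, 0, 0, 0], [0, -0.07, -0.01, 0, 0, 0], [0, -0.09, -0.05, 0, 0, 0], [0, -0.1, -0.09, 0, 0, 0], [0, -0.1, -0.14, 0, 0, 0], [0, -0.1, -0.19, 0, 0, 0], [0, -0.1, -0.19, 0, 0, 0]]], "jaw": 1}}

```text
clock: 11.4
eef_pos: [539.6, 167.5, 203.1]
tool_rot: [-3.141, -0.009, 0.305]
force: [0.0, 0.1, -0.9]
width: 85.2
```

```bash
python3 look.py c
```

```text
scene 0.55 834 [579.7  27.1] [526. -25.] [603.  83.]
top 0.96 719 [579.8  26.5] [529. -26.] [629.  78.]
top 0.64 217 [717.4  91.1] [654.   7.] [704. 176.]
```

View pics/scene_c.png

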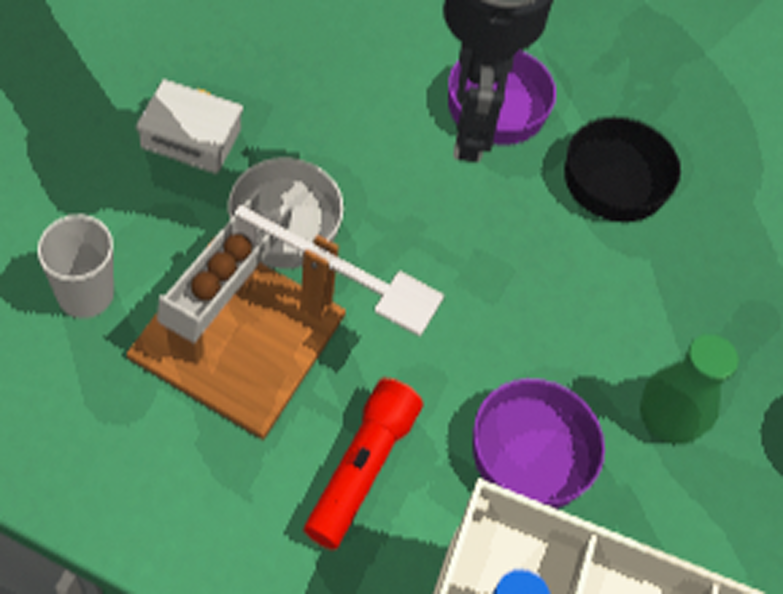

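View pics/top_c.png

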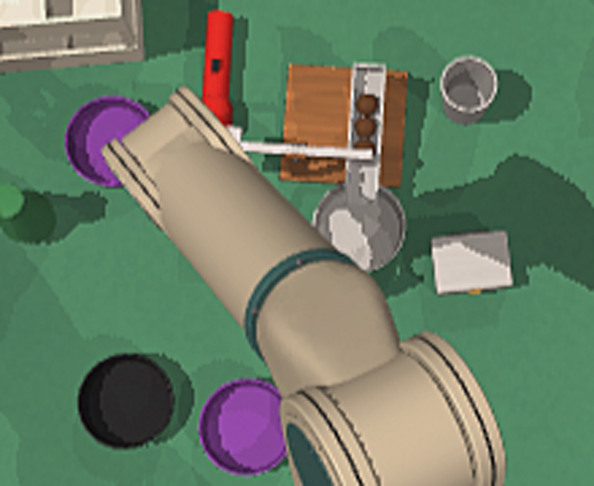

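Run:
```python
from h import *
s=ctrl.read_state();print(s["eef_pos"].round(1),s["tool_rot"].round(3),s["clock"])
b=(*s["eef_pos"],s["tool_rot"][2])
for w in [(600,170,185,.1),(661,174.5,160,-.092),(661,174.5,140,-.092)]:print(rel([w],b))
```

```text
[536.4 165.1 197.5] [3.141e+00 2.000e-03 3.040e-01] 11.6
[[0.0621, 0.0144, 0.0125, 0.0, 0.0, 0.2044]]
[[0.1216, 0.0284, 0.0375, 0.0, 0.0, 0.3964]]
[[0.1216, 0.0284, 0.0575, 0.0, 0.0, 0.3964]]
```

>>> {"name": "move_arm", "arguments": {"moves": [[[0.03, 0.007, 0, 0, 0, 0.1], [0.06, 0.014, 0, 0, 0, 0.2], [0.09, 0.021, 0, 0, 0, 0.3], [0.122, 0.028, 0.01, 0, 0, 0.396], [0.122, 0.028, 0.03, 0, 0, 0.396], [0.122, 0.028, 0.05, 0, 0, 0.396], [0.122, 0.028, 0.058, 0, 0, 0.396], [0.122, 0.028, 0.058, 0, 0, 0.396], [0.122, 0.028, 0.058, 0, 0, 0.396], [0.122, 0.028, 0.058, 0, 0, 0.396]]], "jaw": 0}}

```text
clock: 12.85
eef_pos: [662.7, 175.3, 141.3]
tool_rot: [-3.141, -0.002, -0.092]
force: [-0.7, 0.5, 0.1]
width: 0.2
```

```bash
python3 look.py d
python3 - <<'E'
from h import *
s=ctrl.read_state();print(s["eef_pos"].round(1),s["tool_rot"].round(3),s["width"])
w=grab("wrist");img=w["color"].copy()
for p,c in [((662.6,179,108),(255,255,0)),((661,174.5,108),(0,0,255))]:
    u=proj(w,p);print(u.round());cv2.circle(img,tuple(int(x) for x in u.round()),4,c,-1)
cv2.imwrite("pics/w2.png",img)
E
```

```text
scene 0.64 825 [560.4  26.1] [525. -27.] [603.  80.]
scene 0.32 365 [ 702.2 -398. ] [ 619. -473.] [ 747. -396.]
[662.4 175.1 140.8] [-3.141e+00 -1.000e-03 -9.200e-02] -0.23193029960327116
[281. 230.]
[279. 237.]
```

View pics/w2.png

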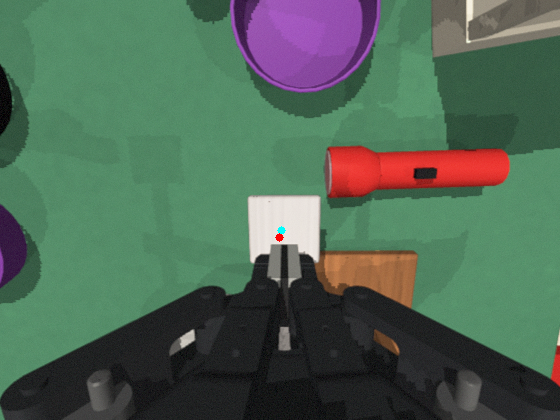

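View pics/scene_d.png

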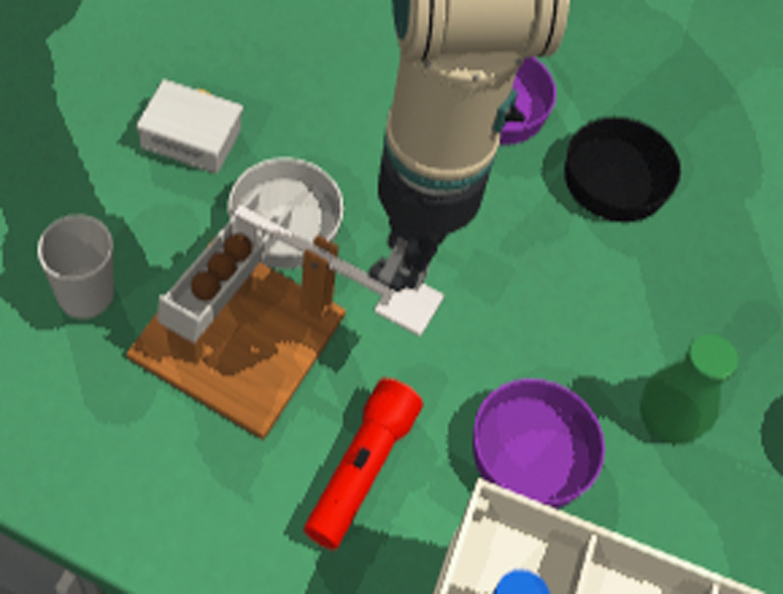

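The projected paddle centre at (281,230) lies on the paddle in the picture, and the shut fingertips are over its inner half. I press down.

>>> {"name": "move_arm", "arguments": {"moves": [[[0, 0, 0.012, 0, 0, 0], [0, 0, 0.022, 0, 0, 0], [0, 0, 0.03, 0, 0, 0], [0, 0, 0.036, 0, 0, 0], [0, 0, 0.043, 0, 0, 0], [0, 0, 0.05, 0, 0, 0], [0, 0, 0.057, 0, 0, 0], [0, 0, 0.063, 0, 0, 0], [0, 0, 0.067, 0, 0, 0], [0, 0, 0.071, 0, 0, 0], [0, 0, 0.071, 0, 0, 0], [0, 0, 0.071, 0, 0, 0], [0, 0, 0.071, 0, 0, 0], [0, 0, 0.071, 0, 0, 0]]], "jaw": 0}}

```text
clock: 14.85
eef_pos: [662.4, 175.6, 69.6]
tool_rot: [-3.141, -0.001, -0.092]
force: [1.4, 0.8, 3.0]
width: 0.3
```

```bash
python3 look.py e
```

```text
scene 0.62 739 [581.3  26.5] [524. -28.] [596.  81.]
```

View pics/scene_e.png

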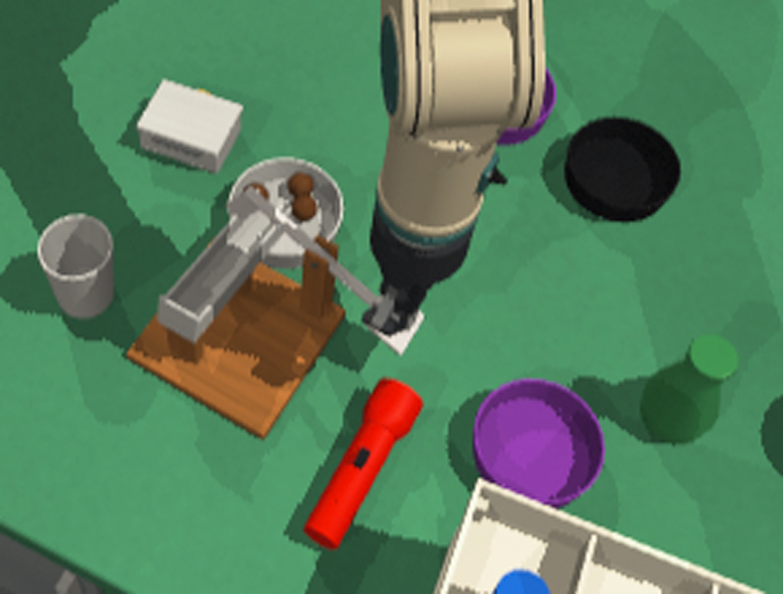

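View pics/top_e.png

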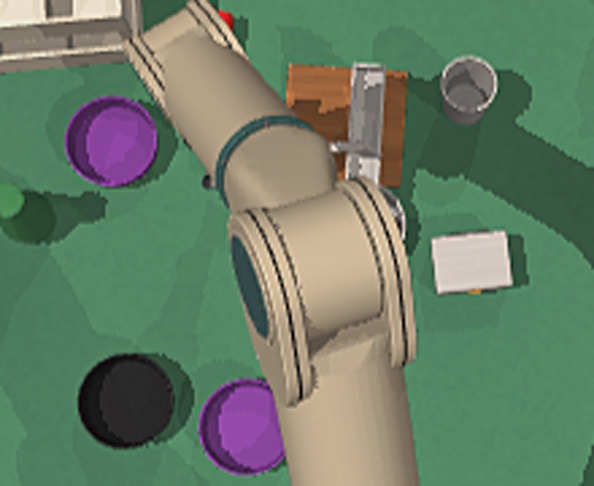

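The chute is empty and three nuts show in the dish, at crop (300,184), (303,207) and (257,192). The press read 3 N. I hold a moment longer, then let the lever up gently.

>>> {"name": "move_arm", "arguments": {"moves": [[[0, 0, 0, 0, 0, 0], [0, 0, 0, 0, 0, 0], [0, 0, 0, 0, 0, 0], [0, 0, 0, 0, 0, 0], [0, 0, -0.006, 0, 0, 0], [0, 0, -0.012, 0, 0, 0], [0, 0, -0.018, 0, 0, 0], [0, 0, -0.024, 0, 0, 0], [0, 0, -0.03, 0, 0, 0], [0, 0, -0.036, 0, 0, 0], [0, 0, -0.042, 0, 0, 0], [0, 0, -0.055, 0, 0, 0], [0, 0, -0.075, 0, 0, 0], [0, 0, -0.1, 0, 0, 0], [-0.03, -0.02, -0.13, 0, 0, 0], [-0.07, -0.06, -0.15, 0, 0, 0], [-0.1, -0.1, -0.15, 0, 0, 0], [-0.1, -0.13, -0.15, 0, 0, 0], [-0.1, -0.13, -0.15, 0, 0, 0], [-0.1, -0.13, -0.15, 0, 0, 0]]], "jaw": 0}}

```text
clock: 17.55
eef_pos: [575.1, 312.5, 219.9]
tool_rot: [3.14, -0.001, -0.093]
force: [0.1, -0.4, -0.3]
width: 0.0
```

```bash
python3 look.py f
python3 - <<'E'
from h import *
for n in("scene","top"):
    im=grab(n)
    for t in("nut0_center","nut1_center","nut2_center","betel_box","tumbler","flashlight","comb","vase","paddle"):
        z=17 if "nut" in t else 108 if t=="paddle" else 0
        print(n,t,[(round(a["score"],2),back(im,a["uv"],z)[:2].round().tolist()) for a in models.place_of(n,t)[:3]])
s=ctrl.read_state();print(s["clock"],s["force"].round(1),s["eef_pos"].round())
E
```

```text
scene 0.97 691 [584.5  28.1] [528. -25.] [607.  83.]
top 0.65 657 [583.6  25.1] [532. -26.] [632.  78.]
scene nut0_center [(0.39, [549.0, 25.0]), (0.19, [779.0, 187.0])]
scene nut1_center []
scene nut2_center [(0.54, [584.0, -10.0])]
scene betel_box [(0.86, [538.0, -104.0])]
scene tumbler [(0.96, [732.0, -104.0])]
scene flashlight [(0.96, [775.0, 188.0])]
scene comb [(0.83, [679.0, -448.0])]
scene vase [(0.7, [596.0, 412.0])]
scene paddle [(0.81, [663.0, 178.0])]
top nut0_center [(0.53, [535.0, 30.0])]
top nut1_center [(0.55, [566.0, 45.0])]
top nut2_center [(0.52, [595.0, -12.0])]
top betel_box [(0.78, [545.0, -103.0])]
top tumbler [(0.83, [736.0, -96.0])]
top flashlight []
top comb [(0.71, [687.0, -451.0])]
top vase [(0.58, [597.0, 413.0])]
top paddle [(0.56, [664.0, 183.0])]
18.75 [0.3 0.5 1. ] [575. 314. 219.]
```

View pics/scene_f.png

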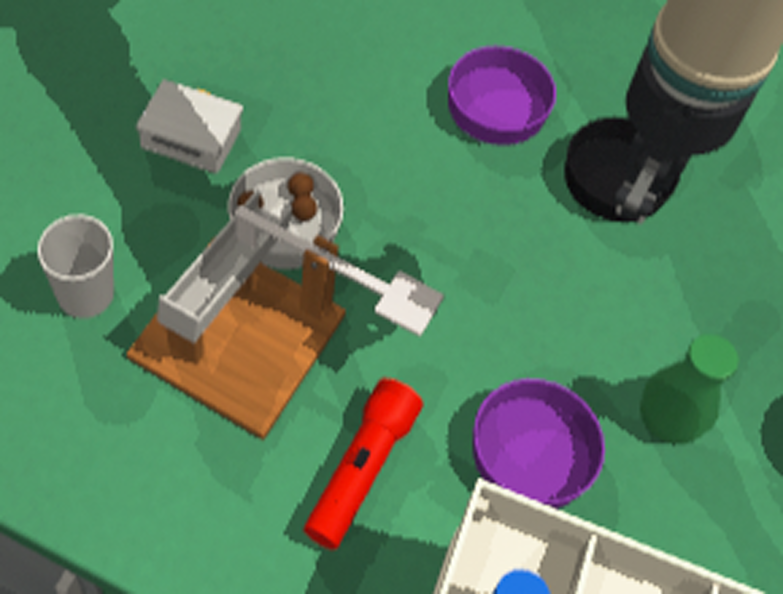

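View pics/top_f.png

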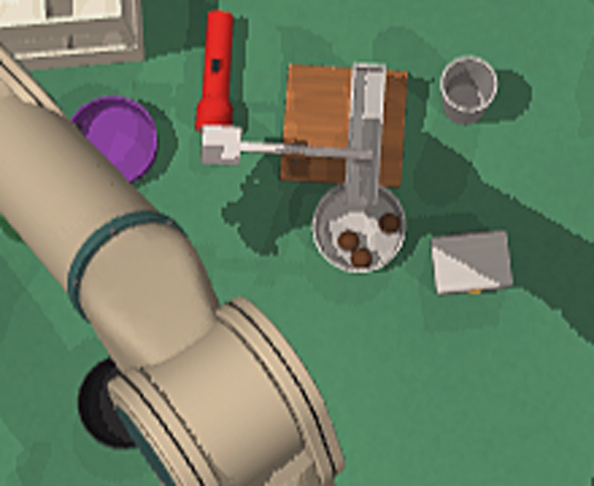

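Three nuts lie in the dish, at top crop (389,222), (348,240) and (361,258). The lever is level again, the chute is empty, and the arm is clear of everything. I hand the job in.

```bash
python3 -c "
from cell import job
print(job.finish_job())"
```

```text
the job is handed in; nothing more can be done
None
```

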